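# Wedge the tube blocks tight in the dry-block heater

## Task

The three aluminium tube blocks stand loosely in a row in the well of the dry-block heater. Take the tapered aluminium wedge (not one of the two straight-sided fillers beside it) and drive it, thin edge down, into the gap left at the end of the row until it stands on the floor of the well and locks the blocks tight. Then let go of it.

Things in the scene. Friction and masses are not known exactly. Their poses are not given: they have to be found in the camera images.
- wedge_mid (a point): Centre of the loose aluminium wedge, upright, thin edge down: 50 mm long (x), 90 high (z), 0.2 kg. Thickness (y): 16 mm up to 6 mm above the foot, then growing evenly to 40 mm at 40 mm above it, 40 up to 58 mm; the top 32 mm is a straight grip 30 mm thick, its middle 29 mm above this point. The two fillers beside it have the same grip and height but straight sides, 20 and 56 mm thick.
- well (a point): Centre of the floor of the well of the fixed dry-block heater (white housing, black panel on its -y end). x across the row, y along it, z up. Well 74 mm in x, 176 mm in y (end walls at y = -88 and +88 mm), open on top; floor 20 mm above the bench, rim 45 mm above the floor. Three blocks fill it from the -y end; the gap is at the +y end.
- gap (a point): On the well's floor, 67.5 mm from its centre towards +y: the middle of the gap when the row is tight (41 mm wide), where the wedge's foot belongs. Axes as the well's. At the start the gap is 32 to 36 mm, between the last block and the +y end wall 20.5 mm beyond this point; pressing the wedge down (mostly a few N, at times some 20) slides the blocks together. Its own weight does not bring it home.
- block_c_mid (a point): Centre of the last tube block, next to the gap: aluminium, 70 mm across the row (x), 45 mm along it (y), 50 mm high, 0.3 kg, round wells in its top, 5 mm above the rim. Axes start as the well's. Its two neighbours have the same size, with a few mm of play between them. When the row is tight its centre is 24.5 to 25.5 mm from the well's centre, towards +y.
Things that resemble listed ones, but are neither listed nor needed, are in the scene too. Leave any green look-alike of the part that bears block_c_mid alone. Leave any turquoise look-alike of the part that bears wedge_mid alone.

How it is judged:
By the outcome, as a careful person would: the job done as asked, in the order asked, and still so for the second after the job is handed in, with the robot touching nothing.
It also fails if it takes over 42 s, if anything falls off the work surface, if the arm or the gripper's body presses on something with over 40 N, if the wrist force passes 120 N, or if a joint passes its speed limit or range.

## Robot

A 6-joint arm with a two-finger parallel gripper is mounted at the origin on the work surface. World frame = base frame: x ahead of the robot, y to its left, z up, the work surface at z = 0. Lengths are in mm, angles in degrees, forces in N, time in s.
With the tool pointing down it reaches from about 350 to 850 mm from the base axis. Payload 8.1 kg.
Tool frame: the origin (TCP) lies between the finger pads; the fingertips stand 22 mm ahead of it and the grasp point (between the pads) lies 3 mm ahead of it (r.nose_length is the z of the fingertips in the tool frame, in mm); z points along the fingers, x is the direction in which the jaws open and shut, and the axes are right-handed (so a half turn about z gives the same grasp; the last joint's range is limited). The gripper opens to 85 mm and grips with 20 to 120 N. Pads are 22 mm wide; open, the fingers measure 114 mm over their backs; the gripper's body (76 mm by 85 mm) begins 54 mm behind the grasp point. The pads swing forward as they close: fully open they stand 13 mm farther back than shut.
Start: joints at [70.107, 7.471, 85.268, -0, 87.261, -4.893], TCP at [155.27, 579.566, 253.292] pointing down, gripper open.
Joint ranges: [-169.43, 169.43], [-51.17, 129.36], [1.28, 143.12], [-76.62, 256.62], [0, 156.53], [-152.29, 152.29]. Speed limits (degrees/s): [136.94, 136.94, 159.86, 180, 180, 180].

## Interface

Orientations are given as [roll, pitch, yaw] about the fixed x, y, z axes, in that order (R = Rz(yaw) Ry(pitch) Rx(roll)).
In Python, from bench import r gives the robot as it stands.
- The arm moves only by the shell command python3 -m jog 'ROWS' [FORCE]. ROWS is JSON, a list of rows, each a list of 5 numbers: the shift along the tool's x, y, z in m, then the turn about the tool's z in degrees, then the opening in per cent of the stroke, from 0 (shut) to 100 (fully open). A call has 1 to 8 rows; each row is the pose to reach, as a shift and turn from the pose measured when the call began, along the tool's axes at that moment; what a row does not reach only later rows make up. A row lasts 1/10 s, in which the tool goes at most 50 mm and 8.59 degrees, less where a joint would pass 70% of its speed; a pose out of reach is approached as far as the arm can. A call with a gripper value outside its range is refused whole. The fingers move at their own pace and stop on an object; FORCE is the grip in N (left out, the last holds). Time passes only in rows, so rows that repeat a pose let the fingers close. It gives the time, the measured TCP pose, the force and the opening at its end, in the units of the state.
- r.sense(): the state, without advancing time (a new reading comes with each control period).
- r.snapshot(name): name is "scene" or "top"; returns a dict with "image" (420x560x3 uint8, red, green, blue), "K" (3x3 intrinsics, pixels), "distortion" ([k1, k2, p1, p2, k3] as OpenCV has them; the pictures are not rectified), "T" (4x4, takes a point from camera to world coordinates). Camera axes: x right, y down, z forward; pixel columns grow to the right and rows downward; lengths in mm; the calibration is good to about 2 mm. A picture is of the moment at which its call begins. There is no depth.
- r.hand_in(): hands the job in, once; it reports no verdict.
Trained networks look in a picture, given as the dict that the camera call returned (one of the last four; its "shot" number tells which), for a name from the list of things; names that differ only in an ending like _2 or _b are one class to them, and where a whole thing is asked for, a point or a joint stands for the part that bears it (a point fixed in the world has none). Each returns a list of dicts, best first, with "conf" (0 to 1); they miss things now and then, are a little off and sometimes report something else, mostly with a low value. They report only what shows in the picture. A call takes as long as a camera call. They do not tell look-alikes from the thing itself.
- r.search_frame(picture, label): "bbox" ([left, top, right, bottom] in pixels, round what is visible of it).
- r.pinpoint(picture, label): "uv" ([column, row] in pixels: a listed point, or the origin of a listed thing).
The state is a dict: "time": time; "joint_pos": joint angles; "qd": joint speeds; "joint_efforts": joint torques, N m; "tool_pos": TCP position; "tcp_rot": TCP orientation; "ft_force": force on the tool from outside, world axes, zero at the start; "wrist_torque": the same for the moment, N m; "finger_gap": finger opening in mm.
Only numpy, scipy, OpenCV 4.12 (cv2) and the standard library are available. Lean on these libraries where they do the work, as an engineer would, in place of code of your own. Each camera call takes 0.05 s, during which the arm holds its last target. There are 200 camera calls.

## Working session

There is one attempt and no reset: what is moved stays moved. The work goes in short steps, Python scripts to look and compute and a shell command to move; the robot and the scene stay as the last step left them, time stands still between calls to the robot, and variables do not carry over. Pictures are saved under pics/ and viewed, about 8 in all and at most 12, crops included, and the job is handed in when it is done.

```bash
mkdir -p pics
cat > h.py <<'E'
import numpy as np,cv2,json
from bench import r
def ray(p,uv):
    q=cv2.undistortPoints(np.array([[uv]],float),np.array(p["K"],float),np.array(p["distortion"],float))[0,0]
    T=np.array(p["T"]);d=T[:3,:3]@[q[0],q[1],1];return T[:3,3],d/np.linalg.norm(d)
def atz(p,uv,z):
    o,d=ray(p,uv);return o+d*(z-o[2])/d[2]
def tri(obs):
    A=0;b=0
    for p,uv in obs:
        o,d=ray(p,uv);M=np.eye(3)-np.outer(d,d);A=A+M;b=b+M@o
    X=np.linalg.solve(A,b);res=[np.linalg.norm((np.eye(3)-np.outer(d,d))@(X-o)) for o,d in [ray(*q) for q in obs]]
    return X,res
def proj(p,X):
    T=np.linalg.inv(np.array(p["T"]));R=T[:3,:3]
    return cv2.projectPoints(np.array(X,float).reshape(-1,3),cv2.Rodrigues(R)[0],T[:3,3],np.array(p["K"],float),np.array(p["distortion"],float))[0][:,0]
def save(p,n,crop=None,s=1):
    im=p["image"][:,:,::-1]
    if crop: im=im[crop[1]:crop[3],crop[0]:crop[2]]
    cv2.imwrite("pics/"+n,cv2.resize(im,None,fx=s,fy=s,interpolation=cv2.INTER_CUBIC))
E
python3 - <<'E'
from h import *
a=r.snapshot("scene");b=r.snapshot("top")
cv2.imwrite("pics/a.png",cv2.resize(np.hstack([a["image"],b["image"]])[:,:,::-1],(800,300),interpolation=cv2.INTER_AREA))
save(a,"s.png",None,1.42);save(b,"t.png",None,1.42)
for n in("wedge_mid","well","gap","block_c_mid"):
  for l,p in(("s",a),("t",b)):
    print(n,l,[(np.round(k["uv"]),round(k["conf"],2)) for k in r.pinpoint(p,n)])
print(np.round(a["T"],2),np.round(b["T"],2),r.sense())
E
```

```text
wedge_mid s [(array([268., 237.]), 0.62), (array([289., 284.]), 0.61)]
wedge_mid t [(array([273., 193.]), 0.73), (array([237., 142.]), 0.61), (array([338., 154.]), 0.22)]
well s []
well t []
gap s [(array([178., 261.]), 0.79)]
gap t [(array([342., 158.]), 0.75)]
block_c_mid s [(array([156., 246.]), 0.91), (array([207., 188.]), 0.77)]
block_c_mid t [(array([363., 156.]), 0.62), (array([386., 280.]), 0.55)]
[[-3.1000e-01  5.2000e-01 -8.0000e-01  9.6065e+02]
 [ 9.5000e-01  1.7000e-01 -2.6000e-01  2.8403e+02]
 [-0.0000e+00 -8.4000e-01 -5.5000e-01  4.2975e+02]
 [ 0.0000e+00  0.0000e+00  0.0000e+00  1.0000e+00]] [[-0.0000e+00 -9.9000e-01  1.6000e-01  3.5662e+02]
 [-1.0000e+00  0.0000e+00  0.0000e+00  9.1270e+01]
 [-1.0000e-02 -1.6000e-01 -9.9000e-01  7.0035e+02]
 [ 0.0000e+00  0.0000e+00  0.0000e+00  1.0000e+00]] {'time': 0.5, 'joint_pos': array([ 7.01075201e+01,  7.47326848e+00,  8.52696685e+01,  2.15057480e-03,
        8.72607801e+01, -4.89292462e+00]), 'qd': array([-0.01858443,  0.05453519,  0.02470007, -0.02181536,  0.08177243,
       -0.0266062 ]), 'joint_efforts': array([-5.14598269e-04, -5.68715608e+01, -5.00359082e+01, -2.80248360e-04,
        3.16025646e-03,  1.30060707e-05]), 'tool_pos': array([155.24878868, 579.55863181, 253.25235705]), 'tcp_rot': array([-1.79997543e+02,  3.52024693e-03,  7.50003420e+01]), 'ft_force': array([-0.82450084,  0.73137947,  0.28538891]), 'wrist_torque': array([-0.00831207,  0.05604264,  0.00276633]), 'finger_gap': 85.38931320503167}
```

View pics/s.png

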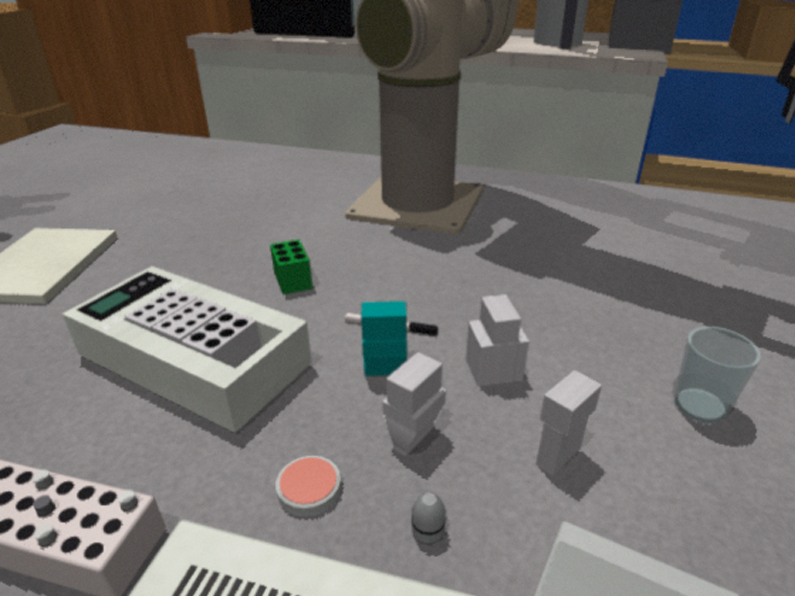

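View pics/t.png

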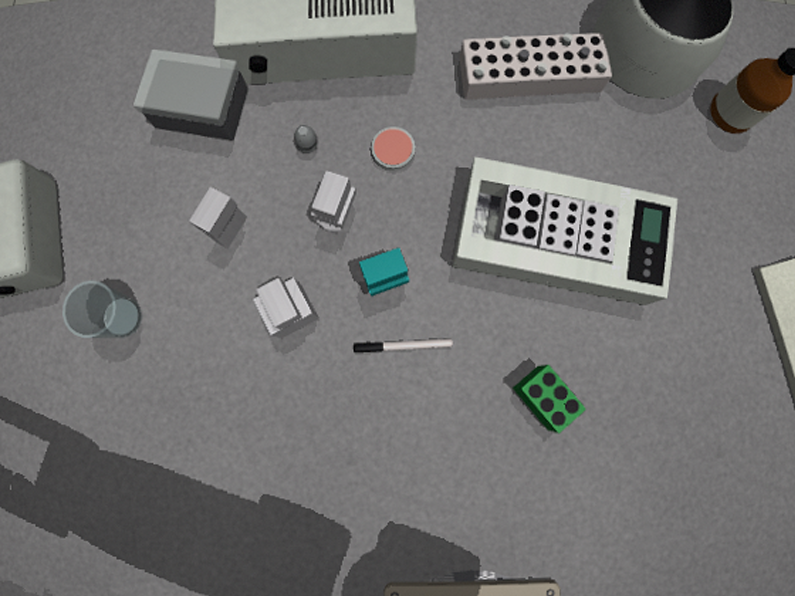

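The scene view shows four wedge-like parts, with pixels in the 1.42x picture:
- Turquoise look-alike, at (384,338).
- Thick straight filler, at (497,340).
- Thin straight filler, at (568,422).
- Grey part narrowing to its foot, at (413,403) in the scene view and (332,200) in the top view. This one fits the wedge.

The heater's gap is at (255,345) in the scene view and (488,210) in the top view. I'll confirm the wedge in an enlarged crop.

Run:
```python
from h import *
a=r.snapshot("scene");b=r.snapshot("top")
f=lambda p,c:cv2.resize(p["image"][c[1]:c[3],c[0]:c[2],::-1],(400,400),interpolation=cv2.INTER_CUBIC)
# scene crop 80x80 ->5x ; top crops 
cs=(250,240,330,320); ct=(200,105,270,175)
cg=(310,100,480,220)
g=cv2.resize(b["image"][100:185,310:480,::-1],(400,200),interpolation=cv2.INTER_CUBIC)
cv2.imwrite("pics/c.png",np.hstack([f(a,cs),f(b,ct)]))
g=cv2.resize(b["image"][105:215,315:480,::-1],(800,533),interpolation=cv2.INTER_CUBIC);cv2.imwrite("pics/g.png",g)
pa=[k["uv"] for k in r.pinpoint(a,"wedge_mid")];pb=[k["uv"] for k in r.pinpoint(b,"wedge_mid")]
for u in pa:
  for v in pb: print(np.round(u),np.round(v),*[np.round(q,1) for q in tri([(a,u),(b,v)])])
for n in("gap","block_c_mid"):
  u=[k["uv"] for k in r.pinpoint(a,n)];v=[k["uv"] for k in r.pinpoint(b,n)]
  for i in u:
    for j in v: print(n,np.round(i,1),np.round(j,1),*[np.round(q,1) for q in tri([(a,i),(b,j)])])
```

```text
[292. 285.] [272. 192.] [501.2 125.9 -36. ] [21.9 21.9]
[292. 285.] [237. 146.] [575.  169.1  42.4] [1.2 1.2]
[271. 237.] [272. 192.] [488.4 105.7  49.8] [2.7 2.7]
[271. 237.] [237. 146.] [557.5 148.  109.4] [12.9 12.9]
gap [178.1 261.3] [341.2 155.5] [562.5 -23.   25.2] [0.2 0.2]
block_c_mid [207.7 189.5] [383.  280.2] [335.3 -90.4  20.4] [1.7 1.7]
block_c_mid [207.7 189.5] [364.3 153.5] [517.8 -10.9 142.6] [28.6 28.6]
block_c_mid [156.  244.6] [383.  280.2] [ 355.6 -175.9 -133.4] [47.7 47.7]
block_c_mid [156.  244.6] [364.3 153.5] [559.6 -60.9  47.5] [0.2 0.2]
```

View pics/c.png

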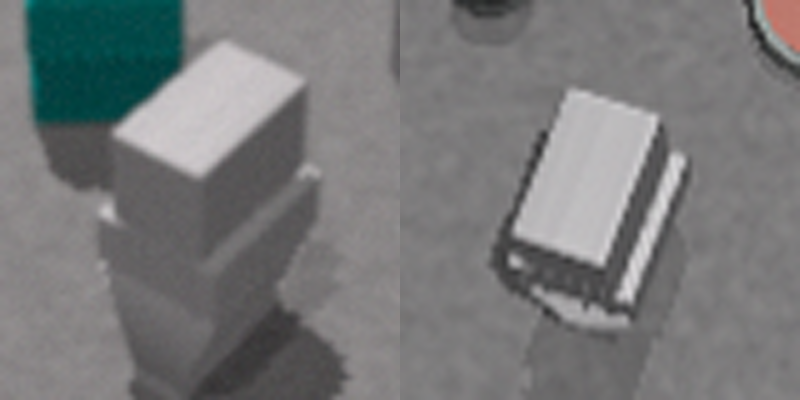

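View pics/g.png

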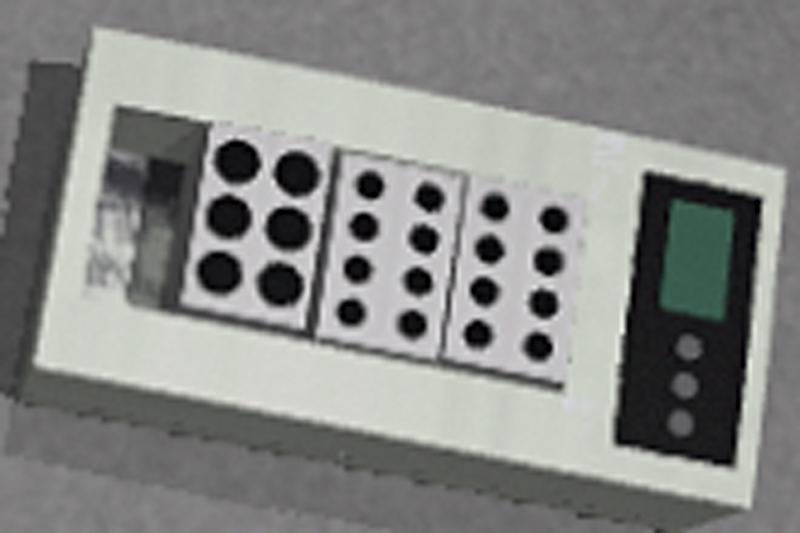

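The crop confirms it: grip on top, shoulder, then sides narrowing to the foot. Next I fit the wedge pose and the well pose from corner pixels and check them against the networks.

Run:
```python
from h import *
a=r.snapshot("scene");b=r.snapshot("top")
S=lambda c,s,o:[(c[0]+.5)/s-.5+o[0],(c[1]+.5)/s-.5+o[1]]
tw=[S((x-400,y),400/70,(200,105)) for x,y in((572,88),(660,118),(605,266),(513,236))]
sw=[S(c,5,(250,240)) for c in((224,40),(305,80),(205,180),(113,132))]
P=np.array([atz(b,u,90) for u in tw]);Q=np.array([atz(a,u,90) for u in sw])
print("top",P.round(1).tolist(),P.mean(0));print("scene",Q.round(1).tolist(),Q.mean(0))
print("tri centre",tri([(a,np.mean(sw,0)),(b,np.mean(tw,0))]))
for M in(P,Q):
  for i in range(4):
    d=M[(i+1)%4]-M[i];print(np.linalg.norm(d).round(1),np.degrees(np.arctan2(d[1],d[0])).round(1))
# rim
I=np.array([atz(b,S(c,800/165,(315,105)),65) for c in((115,105),(583,190),(565,385),(83,290))])
O=np.array([atz(b,S(c,800/165,(315,105)),65) for c in((95,27),(787,168),(750,507),(37,365))])
for M in(I,O):
  print(M.round(1).tolist(),M.mean(0).round(1))
  for i in range(4):
    d=M[(i+1)%4]-M[i];print(np.linalg.norm(d).round(1),np.degrees(np.arctan2(d[1],d[0])).round(1))
c=I.mean(0)
```

```text
top [[605.6, 175.1, 90.0], [596.0, 148.8, 90.0], [550.4, 164.1, 90.0], [559.7, 191.3, 90.0]] [577.93491857 169.84391997  90.        ]
scene [[550.4, 165.5, 90.0], [560.4, 191.4, 90.0], [606.6, 177.3, 90.0], [596.4, 148.8, 90.0]] [578.4395957  170.73660784  90.        ]
tri centre (array([578.07991293, 170.16140897,  88.92819406]), [np.float64(0.17835557881119615), np.float64(0.17835557881111042)])
28.1 -110.1
48.1 161.4
28.8 71.1
48.7 -19.4
27.8 69.1
48.3 -17.0
30.2 -109.7
48.9 160.1
[[603.8, -12.8, 65.0], [573.1, -184.3, 65.0], [500.1, -171.8, 65.0], [534.3, 0.8, 65.0]] [552.8 -92.   65. ]
174.2 -100.2
74.0 170.3
176.0 78.8
70.9 -11.1
[[634.1, -6.5, 65.0], [583.0, -264.3, 65.0], [455.9, -237.6, 65.0], [506.9, 17.8, 65.0]] [ 545.  -122.6   65. ]
262.8 -101.2
129.9 168.2
260.5 78.7
129.5 -10.8
```

Well axes lie at a yaw of about -11°, and the wedge is at (578.2, 170.3) with its y axis at 71.3°. Moving above the wedge now.

```bash
python3 -m jog '[[-0.286,0.5145,0.08,3.7,65],[-0.286,0.5145,0.08,3.7,65],[-0.286,0.5145,0.08,3.7,65],[-0.286,0.5145,0.08,3.7,65],[-0.286,0.5145,0.08,3.7,65],[-0.286,0.5145,0.08,3.7,65],[-0.286,0.5145,0.08,3.7,65],[-0.286,0.5145,0.08,3.7,65]]' 60; python3 -c "
from bench import r;print(r.nose_length)"
```

```text
time: 1.8
tool_pos: [441.3, 302.3, 199.5]
tcp_rot: [180.0, -0.0, 71.3]
ft_force: [0.7, 1.2, -0.4]
finger_gap: 55.4
22.0
```

```bash
python3 -m jog '[[-0.0811,0.172,0.04,0,65],[-0.0811,0.172,0.04,0,65],[-0.0811,0.172,0.04,0,65],[-0.0811,0.172,0.04,0,65],[-0.0811,0.172,0.07,0,65],[-0.0811,0.172,0.07,0,65],[-0.0811,0.172,0.07,0,65]]'
python3 - <<'E'
from h import *
a=r.snapshot("scene");b=r.snapshot("top");s=r.sense();print(s["tool_pos"],s["tcp_rot"],s["time"])
t=np.radians(79);e=np.array([np.cos(t),np.sin(t),0]);f=np.array([np.sin(t),-np.cos(t),0])
w=np.array([552.5,-92,20]);out=[]
for p,c,k in((a,(30,180,230,320),2),(b,(310,95,490,221),2.22)):
    im=p["image"][c[1]:c[3],c[0]:c[2],::-1];im=cv2.resize(im,(800,560 if p is a else 560),interpolation=cv2.INTER_CUBIC);S=800/(c[2]-c[0]);Sy=560/(c[3]-c[1])
    R=[w+f*x+e*y+[0,0,45] for x,y in((-37,-88),(37,-88),(37,88),(-37,88))]
    # outer rim
    g=proj(p,R);g=((g+.5-[c[0],c[1]])*[S,Sy]).astype(int)
    cv2.polylines(im,[g],True,(0,0,255),1)
    q=proj(p,[w+f*x+e*67.5 for x in(-25,25)]);q=((q+.5-[c[0],c[1]])*[S,Sy]).astype(int);cv2.line(im,tuple(map(int,q[0])),tuple(map(int,q[1])),(255,0,0),1)
    out.append(im)
cv2.imwrite("pics/o.png",cv2.resize(np.hstack(out),(800,280),interpolation=cv2.INTER_AREA))
cv2.imwrite("pics/os.png",out[0])
E
```

```text
time: 2.5
tool_pos: [577.2, 170.5, 128.9]
tcp_rot: [-179.9, 0.0, 71.3]
ft_force: [-0.5, 0.2, -0.2]
finger_gap: 55.6
[578.43467075 171.39915603 131.08536481] [ 1.79898376e+02 -9.16717671e-02  7.13763804e+01] 2.6
```

View pics/os.png

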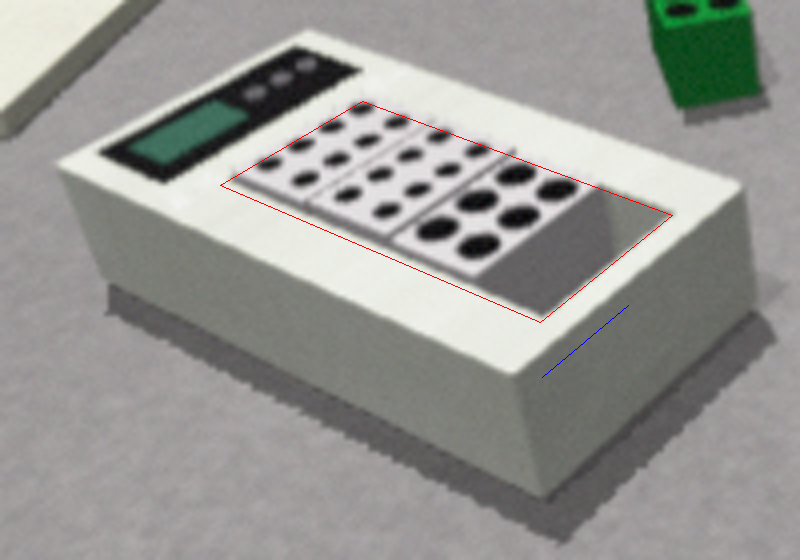

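The projected rim matches in the scene view: corners at (541,321) and (672,214) agree to about 1 px of the original picture. Descending to grasp.

```bash
python3 -m jog '[[0,0,0.02,0,65],[0,0,0.042,0,65],[0,0,0.042,0,65],[0,0,0.042,0,65]]'; python3 -c "
from bench import r;print(r.sense()['tool_pos'],r.sense()['tcp_rot'])"
```

```text
time: 3.0
tool_pos: [578.5, 172.2, 90.3]
tcp_rot: [179.9, -0.1, 71.4]
ft_force: [0.3, -0.1, -0.5]
finger_gap: 55.4
[578.49174397 172.24859668  90.31833069] [ 1.79867755e+02 -1.11515196e-01  7.14475011e+01]
```

```bash
python3 -m jog '[[-0.002,0,0.006,0,65],[-0.002,0,0.006,0,65],[-0.002,0,0.006,0,20],[-0.002,0,0.006,0,10],[-0.002,0,0.006,0,10],[-0.002,0,0.006,0,10],[-0.002,0,0.006,0,10],[-0.002,0,0.006,0,10]]' 100; python3 -c "
from bench import r;print(r.sense()['tool_pos'],r.sense()['tcp_rot'])"
```

```text
time: 3.8
tool_pos: [578.6, 170.5, 85.2]
tcp_rot: [179.8, -0.2, 71.4]
ft_force: [-0.2, 1.1, 6.3]
finger_gap: 28.5
[578.58701448 170.47739318  85.24885368] [ 1.79788812e+02 -1.57765133e-01  7.14426691e+01]
```

```bash
python3 -m jog '[[0,0,-0.03,0,5],[0,0,-0.06,0,5],[0,0,-0.1,0,5],[0,0,-0.1,0,5]]' 100; python3 -c "
from bench import r;s=r.sense();print(s['tool_pos'],s['tcp_rot'],s['ft_force'],s['finger_gap'])"
```

```text
time: 4.2
tool_pos: [581.2, 170.9, 191.7]
tcp_rot: [179.3, -0.4, 71.4]
ft_force: [1.6, 0.3, -1.1]
finger_gap: 28.2
[581.22755335 170.94808235 191.6840595 ] [179.32754261  -0.42486081  71.44548889] [ 1.58157856  0.2977199  -1.13849913] 28.199882693111153
```

```bash
python3 -m jog '[[-0.189,0.0475,0.01,-7.5,5],[-0.189,0.0475,0.01,-7.5,5],[-0.189,0.0475,0.01,-7.5,5],[-0.189,0.0475,0.01,-7.5,5],[-0.189,0.0475,0.01,-7.5,5],[-0.189,0.0475,0.01,-7.5,5],[-0.189,0.0475,0.01,-7.5,5]]' 100
python3 - <<'E'
from h import *
a=r.snapshot("scene");b=r.snapshot("top");s=r.sense();print(s['tool_pos'],s['tcp_rot'],s['ft_force'],s['finger_gap'],s['time'])
f=lambda p,c:cv2.resize(p["image"][c[1]:c[3],c[0]:c[2],::-1],(400,400),interpolation=cv2.INTER_CUBIC)
cv2.imwrite("pics/hov.png",np.hstack([f(a,(110,170,250,310)),f(b,(270,80,410,220))]))
E
```

```text
time: 4.9
tool_pos: [565.9, -22.5, 180.0]
tcp_rot: [179.4, -0.4, 79.0]
ft_force: [0.4, -0.5, -2.0]
finger_gap: 28.6
[566.14539891 -21.95610424 180.40539582] [179.31633202  -0.34899741  79.03852902] [ 0.63712987  0.25382664 -2.1583415 ] 28.072405819375824 5.0
```

View pics/hov.png

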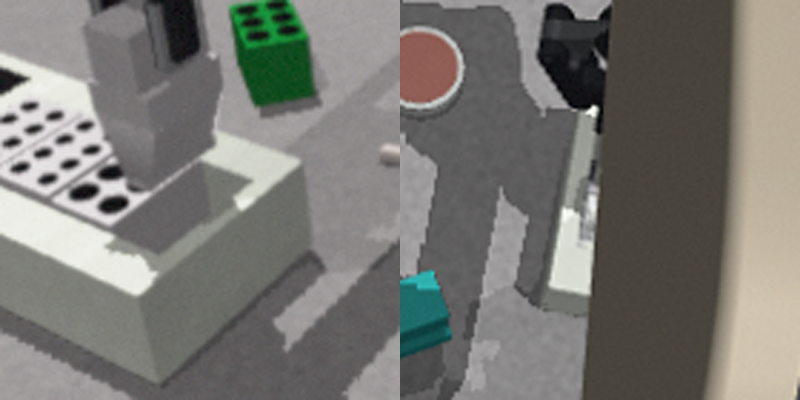

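The wedge hangs upright above the gap, foot corners at about (148,190) and (215,140) in the left crop. I'll compare these with the projected model, then descend.

Run:
```python
from h import *
a=r.snapshot("scene");s=r.sense();t=np.radians(79);e=np.array([np.cos(t),np.sin(t),0]);f=np.array([np.sin(t),-np.cos(t),0])
c=np.append(s["tool_pos"][:2],s["tool_pos"][2]-85.2)
X=[c+25*f+8*e,c-25*f+8*e,c+25*f-8*e]
print((proj(a,X)-[110,170])*400/140)
w=np.array([552.5,-92,20]);print("along/across from gap",(c-w)@e-67.5,(c-w)@f)
```

```text
[[149.68039771 192.17555094]
 [216.27469989 142.62853105]
 [126.20547895 182.93845503]]
along/across from gap 3.8680947646723354 0.11649990658612808
```

Run:
```python
import cv2
i=cv2.imread('pics/hov.png')[60:220,60:340];cv2.imwrite('pics/hov2.png',cv2.resize(i,(800,457),interpolation=cv2.INTER_CUBIC))
```

```text
(no output)
```

View pics/hov2.png

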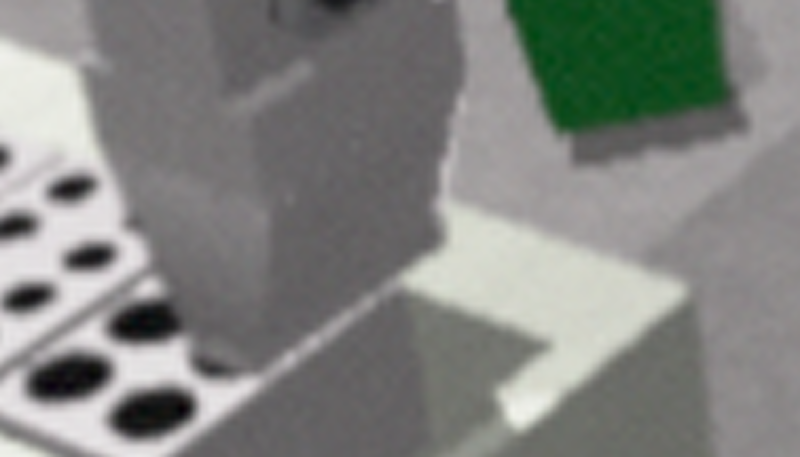

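Matches to within 1 px. Descending into the gap to just above first contact, shifted 2 mm toward -y.

```bash
python3 -m jog '[[-0.002,0,0.012,0,5],[-0.002,0,0.025,0,5],[-0.002,0,0.035,0,5],[-0.002,0,0.048,0,5],[-0.002,0,0.048,0,5],[-0.002,0,0.048,0,5]]' 100; python3 -c "
from bench import r;s=r.sense();print(s['tool_pos'],s['tcp_rot'],s['ft_force'],s['finger_gap'])"
```

```text
time: 5.65
tool_pos: [566.0, -23.7, 131.8]
tcp_rot: [179.4, -0.3, 79.0]
ft_force: [0.4, -1.3, -2.2]
finger_gap: 28.2
[566.03843404 -23.7213539  131.80807966] [179.38362414  -0.33893433  79.04734561] [ 0.41818963 -1.26012337 -2.2116732 ] 28.230930403345685
```

```bash
python3 -m jog '[[0,0,0.004,0,5],[0,0,0.007,0,5],[-0.0005,0,0.01,0,5],[-0.0005,0,0.012,0,5],[-0.0005,0,0.012,0,5]]' 100; python3 -c "
from bench import r;s=r.sense();print(s['tool_pos'],s['tcp_rot'],s['ft_force'],s['finger_gap'])"
```

```text
time: 6.15
tool_pos: [566.0, -24.1, 119.5]
tcp_rot: [179.4, -0.3, 79.0]
ft_force: [-0.1, 0.6, -2.4]
finger_gap: 28.4
[565.96605318 -24.09482956 119.5301075 ] [179.40097219  -0.34272533  79.04838766] [-0.14835799  0.5902799  -2.41548672] 28.37223407953086
```

```bash
python3 -m jog '[[0,0,0.002,0,5],[-0.0005,0,0.004,0,5],[-0.0007,0,0.006,0,5],[-0.0007,0,0.006,0,5]]' 100; python3 -c "
from bench import r;s=r.sense();print(s['tool_pos'],s['tcp_rot'],s['ft_force'],s['finger_gap'])"
```

```text
time: 6.55
tool_pos: [565.7, -24.6, 113.1]
tcp_rot: [179.4, -0.4, 79.1]
ft_force: [1.3, 3.5, -2.9]
finger_gap: 28.5
[565.74018228 -24.56891527 113.08165205] [179.42415583  -0.35656101  79.05347196] [ 1.3032729   3.48636012 -2.88895741] 28.5093658325717
```

```bash
python3 -m jog '[[0,0,0.002,0,5],[-0.0005,0,0.004,0,5],[-0.001,0,0.005,0,5],[-0.001,0,0.005,0,5]]' 120; python3 -c "
from bench import r;s=r.sense();print(s['tool_pos'],s['tcp_rot'],s['ft_force'],s['finger_gap'],s['wrist_torque'])"
```

```text
time: 6.95
tool_pos: [565.4, -25.5, 107.7]
tcp_rot: [179.5, -0.4, 79.1]
ft_force: [1.3, 1.7, -3.3]
finger_gap: 27.8
[565.39386821 -25.51082234 107.707424  ] [179.45345309  -0.36132556  79.05046733] [ 1.26838415  1.74333909 -3.32477893] 27.795409277164477 [ 0.43923964 -0.14712932  0.03246034]
```

```bash
python3 -m jog '[[0,0,0.002,0,5],[0,0,0.003,0,5],[0,0,0.0045,0,5],[0,0,0.0045,0,5]]' 120
python3 - <<'E'
from h import *
a=r.snapshot("scene");s=r.sense();print(s['tool_pos'],s['tcp_rot'],s['ft_force'],s['finger_gap'],s['wrist_torque'])
save(a,"in.png",(100,160,260,280),5)
E
```

```text
time: 7.35
tool_pos: [566.3, -25.6, 105.3]
tcp_rot: [179.4, -0.4, 79.1]
ft_force: [-4.3, 2.4, 13.2]
finger_gap: 28.1
[566.28659854 -25.65249382 105.31212501] [179.35060339  -0.35979075  79.05415173] [-4.86115488  2.62685974 11.45562724] 28.267252089805325 [0.54366043 1.10157465 0.02611408]
```

View pics/in.png

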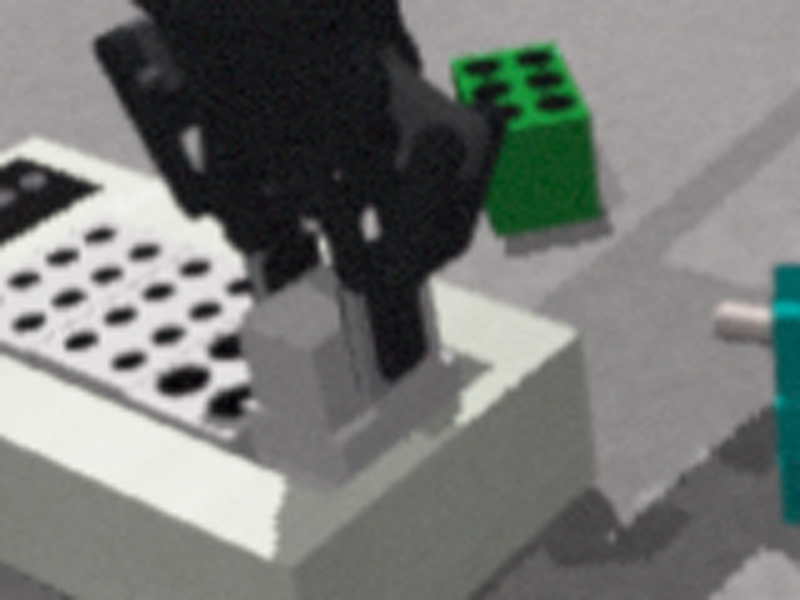

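The wedge is in the gap, with blocks closed up (gaps near (180,350) are gone). TCP z of 105.3 matches the expected floor height of 105.2, with 11 N upward. One firmer push will show whether it is the floor.

```bash
python3 -m jog '[[0,0,0.002,0,5],[0,0,0.004,0,5],[0,0,0.004,0,5]]' 120; python3 -c "
from bench import r;s=r.sense();print(s['tool_pos'],s['tcp_rot'],s['ft_force'],s['finger_gap'])"
```

```text
time: 7.7
tool_pos: [568.0, -26.0, 105.3]
tcp_rot: [179.1, -0.4, 79.1]
ft_force: [-8.1, 2.3, 24.0]
finger_gap: 28.0
[567.9834754  -25.96783621 105.26543831] [179.13858231  -0.35242133  79.05893143] [-8.12714317  2.30364296 24.02103514] 28.049695378090398
```

Rigid: force rose to 24 N with no z movement, so it stands on the floor. Unloading, releasing and lifting.

```bash
python3 -m jog '[[0,0,-0.001,0,10],[0,0,-0.001,0,10],[0,0,-0.001,0,50],[0,0,-0.001,0,60],[0,0,-0.001,0,60],[0,0,-0.001,0,60]]' 60; python3 -m jog '[[0,0,-0.02,0,60],[0,0,-0.06,0,60],[0,0,-0.1,0,60],[0,0,-0.15,0,60],[0,0,-0.15,0,60]]';  python3 -m jog '[[0.05,0,0,0,60],[0.1,0,0,0,60],[0.15,0,0,0,60],[0.2,0,0,0,60],[0.25,0,0,0,60],[0.3,0,0,0,60],[0.3,0,0,0,60]]'
python3 - <<'E'
from h import *
a=r.snapshot("scene");b=r.snapshot("top");s=r.sense();print(s['tool_pos'],s['time'],s['ft_force'])
for n in("wedge_mid","block_c_mid"):
  u=[k["uv"] for k in r.pinpoint(a,n)];v=[k["uv"] for k in r.pinpoint(b,n)]
  for i in u:
    for j in v:
      X,e=tri([(a,i),(b,j)])
      if e[0]<5: print(n,X.round(1))
f=lambda p,c:cv2.resize(p["image"][c[1]:c[3],c[0]:c[2],::-1],(400,400),interpolation=cv2.INTER_CUBIC)
cv2.imwrite("pics/end.png",np.hstack([f(a,(90,160,230,300)),f(b,(310,90,430,210))]))
t=np.radians(79);e=np.array([np.cos(t),np.sin(t),0]);q=np.array([np.sin(t),-np.cos(t),0]);c=np.array([552.5,-92,110])+67.5*e
for p,o,k in((a,(90,160),400/140),(b,(310,90),400/120)):
  print(((proj(p,[c+x*q+y*e for x,y in((25,15),(25,-15),(-25,-15),(-25,15))])-o)*k).round().tolist())
E
```

```text
time: 8.3
tool_pos: [567.8, -26.1, 106.0]
tcp_rot: [179.2, -0.3, 79.1]
ft_force: [-0.2, -0.6, -0.4]
finger_gap: 51.2
time: 8.8
tool_pos: [569.2, -27.1, 265.1]
tcp_rot: [178.4, -0.4, 79.1]
ft_force: [1.2, -1.2, 0.2]
finger_gap: 51.3
time: 9.5
tool_pos: [625.4, 273.5, 265.2]
tcp_rot: [178.5, -0.4, 79.4]
ft_force: [0.7, -0.7, -0.7]
finger_gap: 51.1
[625.76509928 268.70466399 265.84271596] 9.6 [ 0.0158352  -0.05007444  0.71581007]
wedge_mid [570.9 -27.4  65.9]
wedge_mid [491.3 104.7  49.8]
block_c_mid [333.3 -91.6  20.5]
block_c_mid [557.2 -67.7  45.9]
[[207.0, 199.0], [162.0, 182.0], [231.0, 135.0], [274.0, 150.0]]
[[115.0, 109.0], [175.0, 120.0], [160.0, 216.0], [99.0, 204.0]]
```

View pics/end.png

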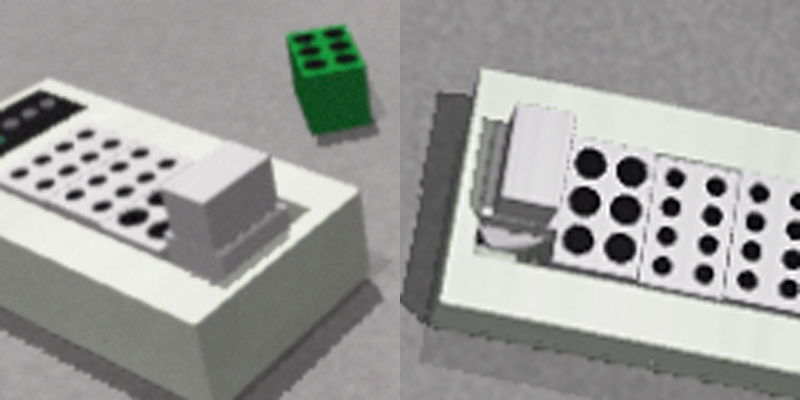

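```bash
python3 -c "
from bench import r;print(r.hand_in(),r.sense()['time'])"
```

```text
the job is handed in; nothing more can be done
the job is handed in; nothing more can be done
```

The tapered wedge is in the gap, thin edge down on the well floor, and released. I handed the job in with the arm clear, at about 9.6 s on the robot's clock.

- **Seating:** the wedge stopped at a TCP height of 105.3 mm, where I expected 105.2 mm. A further push to 24 N moved it no lower.
- **After release:** in both views the wedge's top corners lie within about 1–3 mm of the seated pose. The networks put its centre at z 65.9 mm (65 expected).
- **Row tight:** the last block's centre measures about 24.7 mm from the well's centre, inside the 24.5–25.5 mm range. Camera accuracy is only about 2 mm, so this supports a tight row but doesn't prove it. No gaps show between the blocks.
- **Disagreements:** the networks' first estimate of the gap was about 4 mm off my rim fit. I used the rim fit, and the seating bore it out. During the last pushes the tool drifted about 2 mm across the row, so the wedge probably sits that far off centre; the well has 12 mm of clearance there.

The fillers, the turquoise part and the green part were not touched.

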